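# Shut and clasp the cookie jar

## Robot

A 7-joint arm with a two-finger parallel gripper is mounted at the origin on the work surface. World frame = base frame: x ahead of the robot, y to its left, z up, the work surface at z = 0. Lengths are in m, angles in rad, forces in N, time in s.
With the tool pointing down it reaches from about 0.4 to 0.85 m from the base axis. Payload 10.4 kg.
Tool frame: the origin (TCP) lies midway between the tips of the shut fingers; the grasp point (between the pads) lies 19 mm behind it; z points along the fingers, y is the line along which they close (so a half turn about z gives the same grasp; the last joint's range is limited). The gripper opens to 87 mm and grips with 3 to 60 N. Pads are 19 mm wide; open, the fingers measure 117 mm over their backs; the gripper's body (75 mm by 190 mm) begins 51 mm behind the grasp point.
Start: joints at [-1.34, 0.332, -0.065, 1.46, 0.022, 1.35, -0.088], TCP at [0.157, 0.605, 0.223] pointing down, gripper open.
Joint ranges: [-2.6, 2.6], [-0.5, 2.12], [-1.47, 1.34], [0.16, 2.42], [-1.27, 4.41], [0.06, 2.06], [-2.6, 2.6]. Speed limits (rad/s): [2.22, 2.22, 2.79, 2.79, 3.14, 3.14, 3.14].

## Interface

Orientations are given as a rotation vector (axis times angle).
In Python, from cell import r, get_image, camera_info gives the robot as it stands.
- The arm moves only by the tool move_arm, never from a script. Its arguments are lists of equal length, an entry for each row: "linear": the shift along the tool's x, y, z in m, a list of three; "twist": the turn about the tool's z in degrees; "claw": the closure, from 0 (fully open) to 1 (shut). A call has 1 to 20 rows; each row shifts and turns the commanded pose from where the row before left it, along the tool's axes as they then stand; what a row does not reach is not made up. A row lasts 1/10 s, in which the tool goes at most 50 mm and 8.59 degrees, less where a joint would pass 70% of its speed; a pose out of reach is approached as far as the arm can. A call is refused whole if a number of a shift passes 0.05 or a number of a turn 8.59, either way. A call with a gripper value outside its range is refused whole. The fingers move at their own pace and stop on an object; "grip_force" is the grip in N (left out, the last holds). Time passes only in rows, so rows that do not move let the fingers close. It gives the time, the measured TCP pose, the force, the opening and the grip force at its end, in the units of the state.
- r.observe(): the state, without advancing time (a new reading comes with each control period).
- get_image(name): name is "scene" or "side" or "wrist"; returns the picture (420x560x3 uint8, red, green, blue); there is no depth.
- camera_info(name): a dict with "intrinsics" (3x3 intrinsics, pixels), "pose" (4x4, takes a point from camera to world coordinates); the wrist camera has in their place "T_tool_cam" (4x4, takes a point from camera to tool coordinates, whose origin is the TCP and whose axes are the flange's). Camera axes: x right, y up, looking along -z (the intrinsics and any distortion apply to the point x, -y, -z); pixel columns grow to the right and rows downward; lengths in m; the calibration is good to about 2 mm. A picture is of the moment at which its call begins: read the wrist's pose just before it. camera_info takes no time and is no camera call.
- r.finish_job(): hands the job in; it is judged then, once.
The state is a dict: "t": time; "joint_pos": joint angles; "joint_vel": joint speeds; "joint_efforts": joint torques, N m; "eef_pos": TCP position; "eef_rot": TCP orientation; "wrist_force": force on the tool from outside, world axes, zero at the start; "moment": the same for the moment, N m; "opening": finger opening in m; "grasp_force": force on a finger pad.
Only numpy, scipy, OpenCV 4.12 (cv2) and the standard library are available. Lean on these libraries where they do the work, as an engineer would, in place of code of your own. Each camera call takes 0.05 s, during which the arm holds its last target. There are 200 camera calls.

## Task

The glass cookie jar has been left open. With the fingertips, ease its hinged lid over and press it fully shut without letting it slam, then push the steel clasp down all the way to lock it. Do it gently: the jar stays standing where it is and is not picked up, nothing else on the counter is disturbed, and the hand ends clear.

Things in the scene. Friction and masses are not known exactly. Their poses are not given: they have to be found in the camera images.
- jar: Round clear-glass clip-top cookie jar with biscuits, about 1.7 kg, loose on the counter. Body 144 mm across, straight up to 106 mm, then a shoulder to a neck 100 mm across; rim at 150 mm, orange gasket to 153 mm. Origin: centre of the underside. z is up, -x points to the clasp (front), +x to the lid's hinge (back). Lid and clasp are centred on y = 0 and swing in the jar's x-z plane.
- jar_lid (a joint): Angle of the glass lid (rad): 0 shut flat on the rim, grows as it swings up and over the back, 1.57 upright, stop at 1.9 (leaning back); starts at 1.6 to 1.85. The wire hinge is stiff: the lid stays at any angle where it is left, also part-way down, and a push of under 3 N at its free edge moves it.
- lid_hinge (a point): The lid's hinge line at the back of the jar, 58 mm from the jar's axis (jar x = +58 mm) and 153 mm above the counter; the lid turns about the jar's y axis here.
- lid_top (a point): Middle of the lid's outer face (on top when shut, at the back when open); moves with the lid. Plain glass disc, 106 mm across, 14 mm thick, no knob; outer face flat to 45 mm from its middle, then bevelled. Shut: underside at 153 mm, level with the hinge line, outer face at 167 mm. Its middle is 58 mm, its free edge 111 mm (114 mm with its wire) from the hinge line.
- jar_clasp (a joint): Angle of the clasp's arm (rad): 0 locked, arm 40 degrees below level, along the shoulder; grows as the arm is raised, stop at 1.55 (49 degrees above level); starts at 1.15 to 1.5, standing out and up. It stays where it is left; 2 to 3 N down on the thumb plate moves it. The wire loop it carries tips over the lid's edge by itself as the arm goes down.
- clasp_pivot (a point): The pivot line of the clasp's arm on the neck wire at the front of the jar, 56 mm from the jar's axis (jar x = -56 mm) and 136 mm above the counter.
- clasp_thumb (a point): Middle of the upper face of the clasp's steel thumb plate, 46 mm from the pivot line along the arm; the plate is 36 mm wide, 20 mm long and 3 mm thick, the arm's end 59 mm from the pivot; moves with the arm. Locked: 35 mm outward from the pivot line and 28 mm below it.
- grinder: Chrome salt grinder, 54 mm across at the foot, 152 mm tall, standing 140 to 160 mm from the jar's axis on its +y side. Origin: centre of the underside. Leave alone.
- mug: Blue mug, 80 mm across, 90 mm tall, with a handle on its own +y side, standing 150 to 165 mm from the jar's axis on the jar's -y side. Origin: centre of the underside. Leave alone.
- teapot: White ceramic teapot, body 144 mm across, 140 mm tall, spout to its own -x (114 mm out), handle to +x (110 mm out). Origin: centre of the underside. Leave alone.
- colander: Red plastic colander, 224 mm across the rim, 105 mm tall, with two loop handles. Origin: centre of the foot ring's underside. Leave alone.
- trivet: Round green silicone trivet, 180 mm across, 8 mm thick, flat on the counter. Origin: centre of the underside. Leave alone.
- tea_tin: Yellow tea tin with a steel lid, 77 mm square, 121 mm tall. Origin: centre of the underside. Leave alone.

How it is judged:
By the outcome, as a careful person would: the job done as asked, in the order asked, and still so for the second after the job is handed in, with the robot touching nothing.
It also fails if it takes over 51 s, if anything falls off the work surface, if the arm or the gripper's body presses on something with over 40 N, if the wrist force passes 120 N, or if a joint passes its speed limit or range.

## Working session

There is one attempt and no reset: what is moved stays moved. The work goes in short steps, Python scripts to look and compute and a tool call to move; the robot and the scene stay as the last step left them, time stands still between calls to the robot, and variables do not carry over. Pictures are saved under pics/ and viewed, at most 10 in all, crops included, and the job is handed in when it is done.

Besides the shell and the picture viewer there is one more tool, called by a JSON object that holds its "name" and its "arguments", one argument or row to a line. move_arm: Moves the arm, as the interface text tells. Its arguments: {"type":"object","properties":{"linear":{"type":"array"},"twist":{"type":"array"},"claw":{"type":"array"},"grip_force":{"type":"number"}},"required":["linear","twist","claw"]}

```bash
mkdir -p pics; ls; python3 - <<'E'
from cell import r,get_image,camera_info
import cv2,numpy as np
np.set_printoptions(precision=4,suppress=True)
for n in("scene","side"):
    im=get_image(n);cv2.imwrite(f"pics/{n}0.png",im[:,:,::-1]);c=camera_info(n);print(n,c)
print(camera_info("wrist"));s=r.observe();print(s)
E
```

```text
pics
scene {'intrinsics': array([[526.3339,   0.    , 278.8532],
       [  0.    , 526.3339, 210.4513],
       [  0.    ,   0.    ,   1.    ]]), 'pose': array([[-0.7909, -0.3581,  0.4962,  1.4024],
       [ 0.6116, -0.4898,  0.6213,  1.0529],
       [ 0.0206,  0.7949,  0.6064,  1.149 ],
       [ 0.    ,  0.    ,  0.    ,  1.    ]])}
side {'intrinsics': array([[403.1685,   0.    , 277.3354],
       [  0.    , 403.1685, 206.5101],
       [  0.    ,   0.    ,   1.    ]]), 'pose': array([[ 0.9094,  0.2627, -0.3226,  0.1222],
       [-0.416 ,  0.5867, -0.6948, -0.9497],
       [ 0.0068,  0.766 ,  0.6428,  0.988 ],
       [ 0.    ,  0.    ,  0.    ,  1.    ]])}
{'intrinsics': array([[299.4558,   0.    , 277.1395],
       [  0.    , 299.4558, 213.9147],
       [  0.    ,   0.    ,   1.    ]]), 'T_tool_cam': array([[-0.0007,  0.9683,  0.2497,  0.0685],
       [ 1.    ,  0.001 , -0.001 ,  0.    ],
       [-0.0012,  0.2497, -0.9683, -0.1612],
       [ 0.    ,  0.    ,  0.    ,  1.    ]])}
{'t': 0.1, 'joint_pos': array([-1.3396,  0.3328, -0.0648,  1.4608,  0.0216,  1.3499, -0.0885]), 'joint_vel': array([-0.001 , -0.0016,  0.0004, -0.0013, -0.0002,  0.0018,  0.    ]), 'joint_efforts': array([  0.0006, -62.4544,   0.0238, -39.0716,  -0.0616,   0.0365,
         0.0001]), 'eef_pos': array([0.1568, 0.6047, 0.2218]), 'eef_rot': array([-0.3975, -3.1162,  0.0019]), 'wrist_force': array([-0.0012,  0.353 ,  1.2926]), 'moment': array([-0.0079, -0.0057,  0.0346]), 'grasp_force': 0.0, 'opening': 0.08724779783847439}
```

View pics/scene0.png

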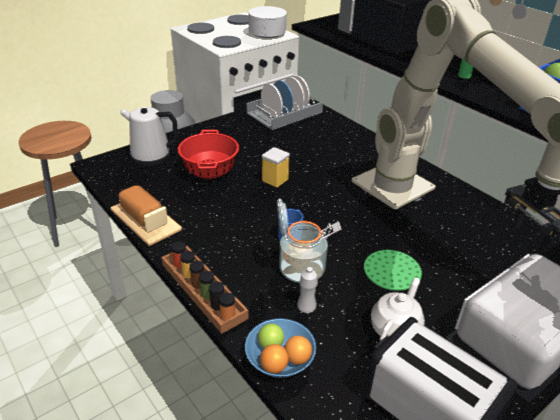

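View pics/side0.png

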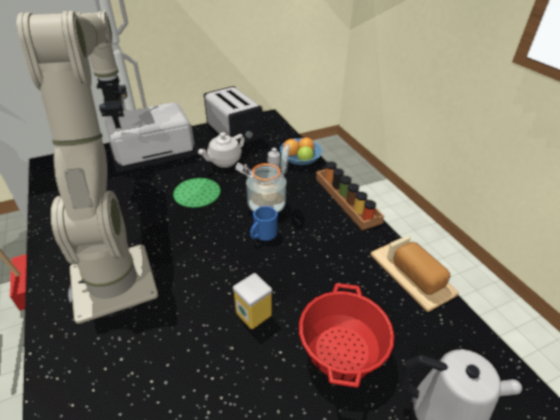

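Scene view: jar's orange gasket is around (304,233), lid standing at about (282,215), and clasp at (335,228). The grinder is at (308,290) and the mug behind the lid at (293,218). Side view: gasket at (267,172), clasp at (243,170). Next I measure these points.

```bash
cat > h.py <<'E'
from cell import r,get_image,camera_info
import cv2,numpy as np
np.set_printoptions(precision=4,suppress=True)
def ray(n,p):
    c=camera_info(n);K=c["intrinsics"];T=c["pose"]
    d=np.linalg.inv(K)@[p[0],p[1],1];d=T[:3,:3]@(d*[1,-1,-1]);return T[:3,3],d/np.linalg.norm(d)
def cast(n,p,z):
    o,d=ray(n,p);return o+d*(z-o[2])/d[2]
def tri(p1,p2):
    (o,d),(q,e)=ray("scene",p1),ray("side",p2)
    s,t=np.linalg.lstsq(np.c_[d,-e],q-o,rcond=None)[0];a,b=o+d*s,q+e*t
    return (a+b)/2,np.linalg.norm(a-b)
def proj(n,P):
    c=camera_info(n);T=np.linalg.inv(c["pose"]);q=T[:3,:3]@P+T[:3,3];q=c["intrinsics"]@(q*[1,-1,-1]);return q[:2]/q[2]
E
python3 - <<'E'
from h import *
B={"scene":(240,180,360,320),"side":(225,135,305,245)}
out=[]
for n,(a,b,c,d) in B.items():
    im=cv2.imread(f"pics/{n}0.png");hs=cv2.cvtColor(im,cv2.COLOR_BGR2HSV)
    m=cv2.inRange(hs,(4,130,110),(18,255,255));m2=np.zeros_like(m);m2[b:d,a:c]=m[b:d,a:c]
    ys,xs=np.nonzero(m2);P=np.array([cast(n,(x,y),.151)[:2] for x,y in zip(xs,ys)])
    A=np.c_[2*P,np.ones(len(P))];s=np.linalg.lstsq(A,(P**2).sum(1),rcond=None)[0]
    print(n,len(P),xs.min(),xs.max(),ys.min(),ys.max(),s[:2],np.sqrt(s[2]+s[0]**2+s[1]**2))
    cr=cv2.resize(im[b:d,a:c],None,fx=4,fy=4,interpolation=cv2.INTER_CUBIC);out.append(cr)
H=max(o.shape[0] for o in out);out=[cv2.copyMakeBorder(o,0,H-o.shape[0],0,0,0) for o in out]
o=np.hstack(out);print(o.shape);cv2.imwrite("pics/crop.png",o)
E
```

```text
scene 240 240 320 221 319 [0.7463 0.2215] 0.1837957431909101
side 207 252 304 136 172 [0.6664 0.2683] 0.10673091492113052
(560, 800, 3)
```

View pics/crop.png

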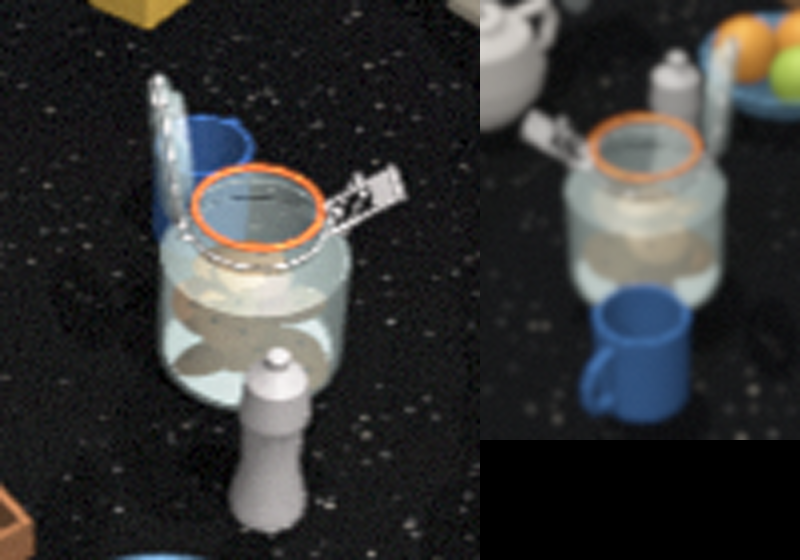

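Crop: the plate's outer end is at scene (340.5,226) and side (236,167). The lid's top edge is at scene (280,200) and side (288,145). The first mask also caught the spice rack and the fruit, so I narrow the boxes.

```bash
python3 - <<'E'
from h import *
B={"scene":(284,217,326,246),"side":(248,160,284,184)};C=[]
for n,(a,b,c,d) in B.items():
    im=cv2.imread(f"pics/{n}0.png");hs=cv2.cvtColor(im,cv2.COLOR_BGR2HSV)
    m=cv2.inRange(hs,(3,110,90),(20,255,255));m2=np.zeros_like(m);m2[b:d,a:c]=m[b:d,a:c]
    ys,xs=np.nonzero(m2);P=np.array([cast(n,(x,y),.151)[:2] for x,y in zip(xs,ys)])
    A=np.c_[2*P,np.ones(len(P))];s=np.linalg.lstsq(A,(P**2).sum(1),rcond=None)[0]
    print(n,len(P),s[:2],np.sqrt(s[2]+s[0]**2+s[1]**2));C.append(s[:2])
c=np.mean(C,0)
for k,a,b in(("thumb mid",(335.8,227),(240,168)),("plate end",(340,226),(236,167)),("lid top",(279.5,200),(287.5,145.5))):
    p,e=tri(a,b);d=p[:2]-c;print(k,p,"gap",e,"r",np.hypot(*d),"az",np.degrees(np.arctan2(d[1],d[0])))
for n,p,z in(("scene",(270+38,(525/4+180)-3),0),("side",(225+160/4,135+412/4-3),0)):print(cast(n,p,z))
s=r.observe();print(cv2.Rodrigues(s["eef_rot"])[0])
E
```

```text
scene 170 [0.5872 0.1552] 0.04739962563657213
side 88 [0.5869 0.1533] 0.04806310376703796
thumb mid [0.5049 0.2017 0.1573] gap 0.003350913489480722 r 0.09489198333686316 az 150.01292698234354
plate end [0.4932 0.2085 0.1603] gap 0.0014411402032068405 r 0.10841928782433484 az 150.00319968663692
lid top [0.6494 0.1104 0.2662] gap 0.0018773458650326094 r 0.07627775780506037 az -35.1300634299782
[0.6798 0.2953 0.    ]
[ 0.5136 -0.0058  0.    ]
[[-0.968   0.251  -0.0003]
 [ 0.251   0.968  -0.0012]
 [-0.     -0.0012 -1.    ]]
```

Checks hold: jar centre is (0.587, 0.154) with gasket radius ~48 mm, and the front points to azimuth 150°. The thumb plate is ~95 mm out, and the lid edge is 113 mm above the hinge line (θ≈1.73). I'll rise, align tool x with the jar's front direction, and move behind the lid with fingers shut.

{"name": "move_arm", "arguments": {
  "linear": [
    [0,0,-0.04],
    [0,0,-0.04],
    [0,0,-0.04],
    [-0.042,-0.0103,0],
    [-0.042,-0.0103,0],
    [-0.042,-0.0103,0],
    [-0.042,-0.0103,0],
    [-0.042,-0.0103,0],
    [-0.042,-0.0103,0],
    [-0.042,-0.0103,0],
    [-0.042,-0.0103,0],
    [-0.042,-0.0103,0],
    [-0.042,-0.0103,0],
    [-0.042,-0.0103,0],
    [-0.042,-0.0103,0],
    [-0.042,-0.0103,0],
    [-0.042,-0.0103,0],
    [-0.042,-0.0103,0],
    [-0.042,-0.0103,0],
    [-0.042,-0.0103,0]
  ],
  "twist": [7.75,7.75,0,0,0,0,0,0,0,0,0,0,0,0,0,0,0,0,0,0],
  "claw": [1,1,1,1,1,1,1,1,1,1,1,1,1,1,1,1,1,1,1,1]
}}

```text
t: 2.1
eef_pos: [0.6883, 0.0949, 0.3421]
eef_rot: [-0.813, -3.034, 0.0]
wrist_force: [0.4, 0.6, -0.4]
opening: 0.0003
grasp_force: 0.0
```

```bash
cat >> h.py <<'E'
c0=np.array([.587,.154]);u=np.array([np.cos(np.radians(-30)),np.sin(np.radians(-30))]);v=np.array([-u[1],u[0]])
def jar(p): d=np.asarray(p)[:2]-c0;return np.array([d@u,d@v,p[2]])
def state():
    s=r.observe();R=cv2.Rodrigues(s["eef_rot"])[0]
    print("t",s["t"],"jar",jar(s["eef_pos"]),"tool x az",np.degrees(np.arctan2(R[1,0],R[0,0])),"tz",R[:,2],"F",s["wrist_force"],"open",s["opening"])
E
python3 - <<'E'
from h import *
state()
for n in("scene","side"):
    im=get_image(n)[:,:,::-1];a,b=(240,130) if n=="scene" else (205,95)
    o=cv2.resize(im[b:b+140,a:a+100],None,fx=4,fy=4,interpolation=cv2.INTER_CUBIC);cv2.imwrite(f"pics/{n}1.png",o)
cv2.imwrite("pics/c1.png",np.hstack([cv2.imread("pics/scene1.png"),cv2.imread("pics/side1.png")]))
H=np.array([58,153])
for t in np.arange(1.6,-.01,-.1):
    l=np.array([-np.cos(t),np.sin(t)]);n=np.array([np.sin(t),np.cos(t)]);print(round(t,2),H+95*l+14*n+[9.5,0])
E
```

```text
t 2.1 jar [ 0.1172 -0.0005  0.3421] tool x az 149.996015586548 tz [-0.0006  0.0001 -1.    ] F [ 0.4196  0.6358 -0.4161] open 0.00034009916630090866
1.6 [ 84.268  247.5507]
1.5 [ 74.7449 248.7523]
1.4 [ 65.1494 248.9973]
1.3 [ 55.5774 248.283 ]
1.2 [ 46.1246 246.6167]
1.1 [ 36.8853 244.015 ]
1.0 [ 27.9519 240.504 ]
0.9 [ 19.4136 236.1186]
0.8 [ 11.3558 230.9027]
0.7 [  3.859  224.9085]
0.6 [ -3.0019 218.1957]
0.5 [ -9.1584 210.8316]
0.4 [-14.5489 202.8896]
0.3 [-19.1197 194.4491]
0.2 [-22.825  185.5945]
0.1 [-25.6277 176.4142]
-0.0 [-27.5 167. ]
```

View pics/c1.png

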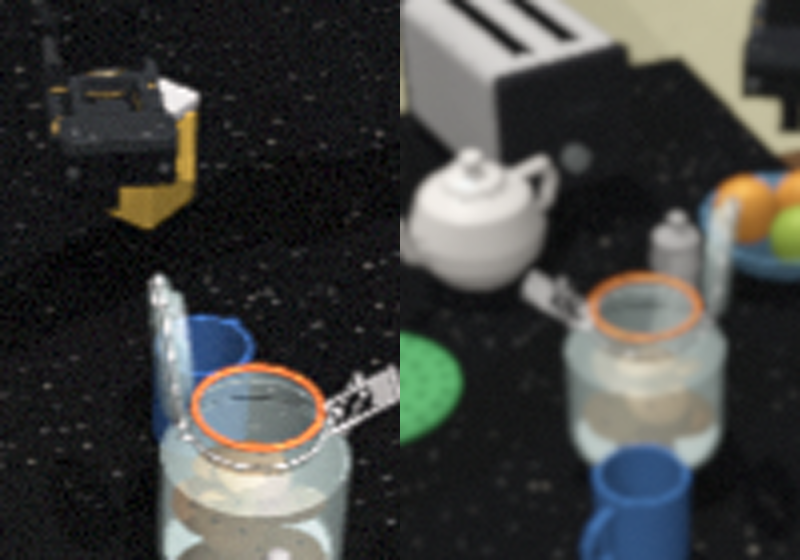

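The gripper is over and behind the standing lid (lid edge at crop (158,280)), and the jar is unmoved. I descend behind the lid and push its edge forward slowly.

{"name": "move_arm", "arguments": {
  "linear": [
    [0,0,0.03],
    [0,0,0.03],
    [0,0,0.025],
    [0,0,0.0095],
    [0,0,0],
    [0.008,0,0],
    [0.005,0,0],
    [0.005,0,0],
    [0.005,0,0],
    [0.005,0,0],
    [0.005,0,0],
    [0.005,0,-0.0005],
    [0.005,0,-0.0005],
    [0.005,0,0],
    [0.005,0,0]
  ],
  "twist": [0,0,0,0,0,0,0,0,0,0,0,0,0,0,0],
  "claw": [1,1,1,1,1,1,1,1,1,1,1,1,1,1,1]
}}

```text
t: 3.7
eef_pos: [0.6411, 0.1229, 0.249]
eef_rot: [-0.814, -3.034, -0.0]
wrist_force: [1.9, 0.5, -0.3]
opening: 0.0001
grasp_force: 0.7
```

```bash
python3 - <<'E'
from h import *
state()
for n in("scene","side"):
    im=get_image(n)[:,:,::-1];a,b=(240,160) if n=="scene" else (225,115)
    o=cv2.resize(im[b:b+100,a:a+100],None,fx=4,fy=4,interpolation=cv2.INTER_CUBIC);cv2.imwrite(f"pics/{n}2.png",o)
cv2.imwrite("pics/c2.png",np.hstack([cv2.imread("pics/scene2.png"),cv2.imread("pics/side2.png")]))
E
```

```text
t 3.7 jar [0.0624 0.0001 0.249 ] tool x az 149.9693132046429 tz [-0.      0.0002 -1.    ] F [ 1.896   0.4969 -0.2642] open 9.014728637839165e-05
```

View pics/c2.png

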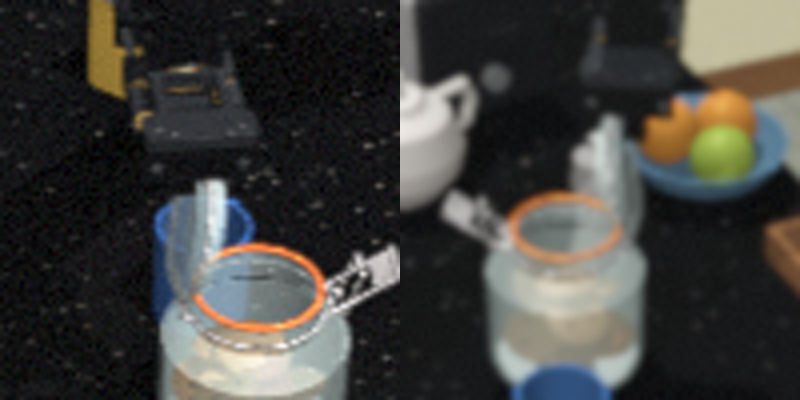

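The lid is past upright (edge now at crop (212,185)), the jar has stayed put, and the force is about 2 N. I follow the arc down.

{"name": "move_arm", "arguments": {
  "linear": [
    [0.0034,0,0.0003],
    [0.0034,0,0.0004],
    [0.0047,0,0.0008],
    [0.0047,0,0.0009],
    [0.0046,0,0.0013],
    [0.0046,0,0.0013],
    [0.0045,0,0.0017],
    [0.0045,0,0.0018],
    [0.0043,0,0.0022],
    [0.0043,0,0.0022],
    [0.004,0,0.0026],
    [0.004,0,0.0026],
    [0.0037,0,0.003],
    [0.0037,0,0.003],
    [0.0034,0,0.0033],
    [0.0034,0,0.0034],
    [0.0031,0,0.0037],
    [0.0031,0,0.0037]
  ],
  "twist": [0,0,0,0,0,0,0,0,0,0,0,0,0,0,0,0,0,0],
  "claw": [1,1,1,1,1,1,1,1,1,1,1,1,1,1,1,1,1,1]
}}

```text
t: 5.6
eef_pos: [0.5794, 0.1584, 0.2105]
eef_rot: [-0.814, -3.034, -0.0]
wrist_force: [0.1, -0.1, 0.8]
opening: 0.0002
grasp_force: 0.3
```

```bash
python3 - <<'E'
from h import *
state()
for n in("scene","side"):
    im=get_image(n)[:,:,::-1];a,b=(240,160) if n=="scene" else (225,115)
    o=cv2.resize(im[b:b+100,a:a+100],None,fx=4,fy=4,interpolation=cv2.INTER_CUBIC);cv2.imwrite(f"pics/{n}3.png",o)
cv2.imwrite("pics/c3.png",np.hstack([cv2.imread("pics/scene3.png"),cv2.imread("pics/side3.png")]))
E
```

```text
t 5.6 jar [-0.0088 -0.      0.2105] tool x az 149.9619951262719 tz [-0.0001  0.0001 -1.    ] F [ 0.0918 -0.0843  0.8272] open 0.0001959600995025966
```

View pics/c3.png

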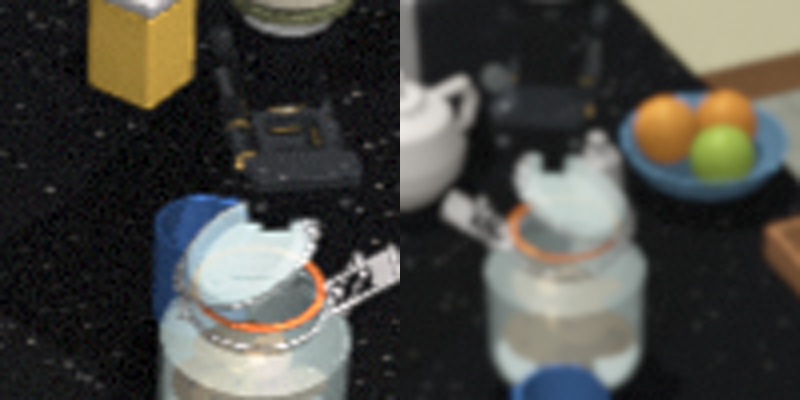

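The lid is about half over (edge near crop (310,230)) and the jar is unmoved. I continue down, slower towards the end.

{"name": "move_arm", "arguments": {
  "linear": [
    [0.0027,0,0.004],
    [0.0027,0,0.004],
    [0.0023,0,0.0042],
    [0.0023,0,0.0042],
    [0.0018,0,0.0044],
    [0.0018,0,0.0044],
    [0.0009,0,0.003],
    [0.0009,0,0.003],
    [0.0009,0,0.003],
    [0.0005,0,0.002],
    [0.0005,0,0.002],
    [0.0003,0,0.0015],
    [0.0002,0,0.001],
    [0,0,0.001],
    [0,0,0.001],
    [0,0,0.001]
  ],
  "twist": [0,0,0,0,0,0,0,0,0,0,0,0,0,0,0,0],
  "claw": [1,1,1,1,1,1,1,1,1,1,1,1,1,1,1,1]
}}

```text
t: 7.3
eef_pos: [0.5643, 0.1672, 0.1674]
eef_rot: [0.814, 3.034, 0.0]
wrist_force: [-3.7, -0.5, 10.4]
opening: 0.0008
grasp_force: 5.4
```

{"name": "move_arm", "arguments": {
  "linear": [
    [0,0,0.001],
    [0,0,0.001],
    [0,0,0]
  ],
  "twist": [0,0,0],
  "claw": [1,1,1]
}}

```text
t: 7.6
eef_pos: [0.5643, 0.1673, 0.1673]
eef_rot: [0.814, 3.034, 0.002]
wrist_force: [-9.3, -2.9, 17.9]
opening: 0.0006
grasp_force: 9.1
```

The lid is at its hard stop (z 0.167, matching the shut height). I lift off, move out over the thumb plate and check.

{"name": "move_arm", "arguments": {
  "linear": [
    [0,0,-0.01],
    [0,0,-0.03],
    [0,0,-0.035],
    [0.025,0,0],
    [0.025,0,0],
    [0.024,0,0],
    [0,0,0.02],
    [0,0,0.02],
    [0,0,0]
  ],
  "twist": [0,0,0,0,0,0,0,0,0],
  "claw": [1,1,1,1,1,1,1,1,1]
}}

```text
t: 8.5
eef_pos: [0.4989, 0.2037, 0.1981]
eef_rot: [-0.813, -3.032, 0.004]
wrist_force: [-0.1, -1.2, -0.4]
opening: 0.0002
grasp_force: 0.0
```

```bash
python3 - <<'E'
from h import *
state()
for n in("scene","side"):
    im=get_image(n)[:,:,::-1];a,b=(260,170) if n=="scene" else (215,115)
    o=cv2.resize(im[b:b+100,a:a+100],None,fx=4,fy=4,interpolation=cv2.INTER_CUBIC);cv2.imwrite(f"pics/{n}4.png",o)
cv2.imwrite("pics/c4.png",np.hstack([cv2.imread("pics/scene4.png"),cv2.imread("pics/side4.png")]))
E
```

```text
t 8.5 jar [-0.1012 -0.001   0.1981] tool x az 149.97366314939129 tz [-0.0032 -0.0019 -1.    ] F [-0.0569 -1.1661 -0.3811] open 0.000242064726875676
```

View pics/c4.png

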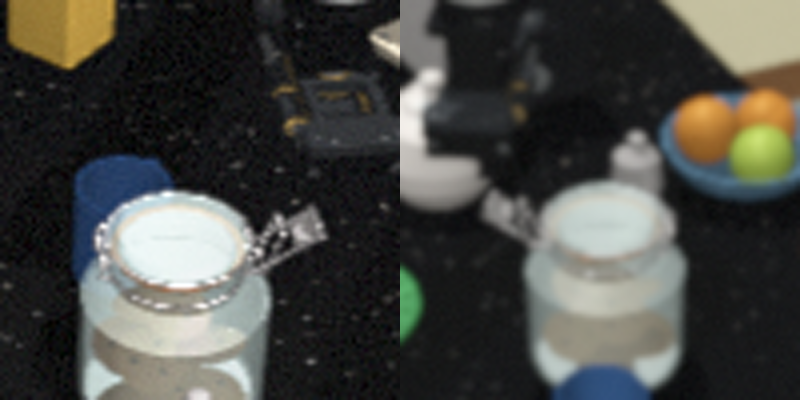

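The lid lies flat and the clasp plate still stands out at crop (310,225), with the fingers over it. I press down slowly.

{"name": "move_arm", "arguments": {
  "linear": [
    [0,0,0.008],
    [0,0,0.008],
    [0,0,0.008],
    [0,0,0.004],
    [0,0,0.004],
    [0,0,0.004],
    [0,0,0.004],
    [0,0,0.004],
    [0,0,0.004],
    [0,0,0.004],
    [0,0,0.004],
    [0,0,0.004],
    [0,0,0.004],
    [0,0,0.004],
    [0,0,0.004]
  ],
  "twist": [0,0,0,0,0,0,0,0,0,0,0,0,0,0,0],
  "claw": [1,1,1,1,1,1,1,1,1,1,1,1,1,1,1]
}}

```text
t: 10.1
eef_pos: [0.5007, 0.2039, 0.128]
eef_rot: [0.814, 3.033, 0.0]
wrist_force: [0.6, -1.2, 2.3]
opening: 0.0005
grasp_force: 1.2
```

{"name": "move_arm", "arguments": {
  "linear": [
    [0,0,0.004],
    [0,0,0.004],
    [0,0,0.003],
    [0,0,0.003],
    [0,0,0.002],
    [0,0,0.002],
    [0,0,0.002],
    [0,0,0.001]
  ],
  "twist": [0,0,0,0,0,0,0,0],
  "claw": [1,1,1,1,1,1,1,1]
}}

```text
t: 10.9
eef_pos: [0.5006, 0.2044, 0.1085]
eef_rot: [0.814, 3.034, 0.002]
wrist_force: [-6.7, -2.9, 21.9]
opening: 0.0002
grasp_force: 9.4
```

{"name": "move_arm", "arguments": {
  "linear": [
    [0,0,0.001],
    [0,0,0]
  ],
  "twist": [0,0],
  "claw": [1,1]
}}

```text
t: 11.1
eef_pos: [0.5007, 0.2044, 0.1083]
eef_rot: [0.814, 3.033, 0.002]
wrist_force: [-8.3, -3.5, 22.6]
opening: 0.0007
grasp_force: 10.6
```

{"name": "move_arm", "arguments": {
  "linear": [
    [0,0,-0.004],
    [0,0,-0.01],
    [0,0,-0.03],
    [0.02,0,-0.04],
    [0.04,0,-0.03],
    [0.04,0,0],
    [0.04,0,0],
    [0,0,0],
    [0,0,0]
  ],
  "twist": [0,0,0,0,0,0,0,0,0],
  "claw": [1,1,1,1,1,1,1,1,1]
}}

```text
t: 12.0
eef_pos: [0.3785, 0.2746, 0.2205]
eef_rot: [0.811, 3.035, 0.001]
wrist_force: [0.2, -0.6, 0.2]
opening: 0.0005
grasp_force: 0.0
```

```bash
python3 - <<'E'
from h import *
state()
for n in("scene","side"):
    im=get_image(n)[:,:,::-1];a,b=(260,190) if n=="scene" else (215,135)
    if n=="scene": cv2.imwrite("pics/full5.png",im)
    o=cv2.resize(im[b:b+100,a:a+100],None,fx=4,fy=4,interpolation=cv2.INTER_CUBIC);cv2.imwrite(f"pics/{n}5.png",o)
cv2.imwrite("pics/c5.png",np.hstack([cv2.imread("pics/scene5.png"),cv2.imread("pics/side5.png")]))
for n in("scene","side"):
  for q in((-.091,.108),(-.101,.098),(-.112,.15)):
    P=np.r_[c0+q[0]*u,q[1]];p=proj(n,P);a,b=(260,190) if n=="scene" else (215,135);print(n,q,"crop",(p-[a,b])*4)
E
```

```text
t 12.0 jar [-0.2408  0.0002  0.2205] tool x az 150.06526040482728 tz [ 0.0004  0.0003 -1.    ] F [ 0.2292 -0.6093  0.1941] open 0.0004847711871075287
scene (-0.091, 0.108) crop [290.3693 198.9573]
scene (-0.101, 0.098) crop [302.0693 207.9574]
scene (-0.112, 0.15) crop [322.3219 154.413 ]
side (-0.091, 0.108) crop [105.2937 175.9816]
side (-0.101, 0.098) crop [ 95.1719 184.0535]
side (-0.112, 0.15) crop [ 80.0447 137.0714]
```

View pics/c5.png

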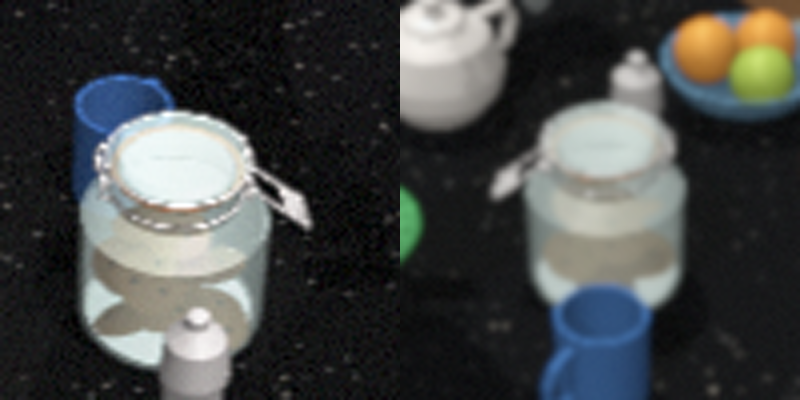

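The lid is flat. The clasp plate is centred at scene crop (292,203) and side crop (107,180), and the predicted locked points are (290,199) and (105,176). The jar, mug and grinder are in place, and the hand is clear.

```bash
python3 -c "
from cell import r
print(r.finish_job())"
```

```text
the job is handed in; nothing more can be done
None
```

The lid is pressed fully shut and the clasp pushed down to its stop, where it matches the locked position; the jar stayed in place, nothing else looked disturbed, the hand ended clear, and I handed the job in at about 12 s.

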